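Set the bag-rest angle with a pendulum gauge on the sealer's spring stud

TASK

The bag rest of the sealing table is to be set by the angle gauge. Take the round-dialled gauge by the grip block on top, place the middle of its sole on the domed spring stud and, with the gauge level, press the stud fully down to its stop; then rock the gauge sideways on the stud until its swinging pointer settles between the two prongs of the gate on the dial. Finish while holding it there, still in the gripper, with the stud still fully down and the pointer at rest between the prongs, and leave the other things on the table where they are.

Things in the scene. Friction and masses are not known exactly. Their poses are not given: they have to be found in the camera images.
- gauge: loose pendulum gauge, about 0.44 kg, upright on the table. Origin: underside centre of its flat steel sole (50 x, 130 y, 12 thick); z up, x out of the white dial, which looks away from the robot (+x, turned up to 0.5 rad). Round aluminium case 140 across, 26 thick, axis at height 80; black grip block on top, 24 (x) x 30 (y), height 150 to 200. Gauge y runs along the dial's width
- grip_middle (a point): point on the gauge's z axis in the grip block, 178 mm above the underside of the sole
- pointer (a joint): angle (rad) of the black pointer hanging from the dial's centre: 0 = along the gauge's -z, positive towards its +y. A damped pendulum: when still it reads minus the gauge's roll about its own x. It swings about three times a second and rests in about 1 s
- gate (a joint): angle (rad) of the dial's two-pronged steel gate, measured like the pointer; 0.24 to 0.48, differs each time, stiff, leave it. The pointer stands in the gate when both angles are equal: gauge rolled about its own x by minus this angle (its +y side down)
- pointer_tip (a point): point on the pointer 60 mm below the pivot (its tip)
- gate_middle (a point): middle of the 12 mm gap between the gate's two prongs, low on the dial on its +y side, 60 mm from the pivot
- stud_block: fixed steel block 80 x 80 x 40 high, with a dark collar 40 across and 8 high; the spring stud stands up from its middle. Origin: centre of its underside, on the table
- stud (a joint): how far the stud is pressed (m): 0 = up, 0.010 = at its stop; about 2 N starts it moving, about 8 N brings it to its stop. The gauge's weight alone does not
- stud_top (a point): top of the stud's domed head (moves with the stud), 98 mm above the table when up, 88 when at its stop. The head is a steel ball surface of radius 18 whose centre lies 18 below this point, so the flat sole rocks on it
- jar: glass jar with a steel lid, 54 across, 75 high (mm); loose, leave it alone. Origin: centre of its underside
- stamp: turned wooden rubber-stamp handle, 36 across, 58 high (mm); loose, leave it alone. Origin: centre of its underside
- tin: round white tin, 110 across, 60 high (mm); loose, leave it alone. Origin: centre of its underside
- label_roll: roll of labels lying flat, 90 across, 40 high (mm); loose, leave it alone. Origin: centre of its underside
- biscuits: stack of four round biscuits, 60 across, 40 high (mm); loose, leave it alone. Origin: centre of its underside
- carton: small cardboard carton, 60 x 100 x 45 high (mm); loose, leave it alone. Origin: centre of its underside

How it is judged (in metres and radians):
On the way:
1. the gauge, level (within 0.12 rad), presses the stud to its stop with the middle of its sole (value of joint stud above 0.0085 m and contact force between gauge and stud_block above 4 N and distance between stud_top and gauge below 0.025 m and angle between gauge's own z axis and vertical below 0.12 rad), for 0.2 s.
At the end, for the whole second after the job is handed in: Gripper holding the gauge, still and clear of the table; middle of its sole within 25 mm of the stud's top, pressing with over 4 N; stud pressed more than 8.5 of 10 mm; pointer tip at rest within 4.5 mm of the middle of the gate (value of joint stud above 0.0085 m and contact force between gauge and stud_block above 4 N and distance between stud_top and gauge below 0.025 m and contact force between the fingers and gauge above 2 N and distance between pointer_tip and gate_middle below 0.0045 m and velocity of joint pointer between -0.3 and 0.3 rad/s and linear speed of gauge below 0.02 m/s and height (world z) of gauge above 0.07 m); the arm keeps its last pose, push and grip.
It fails at once if a bystander is disturbed (moved more than 30 mm) (distance of any of jar, stamp, tin, label_roll, biscuits, carton from where it was at the start of the episode above 0.03 m).
It also fails if it takes over 51 s, if anything falls off the work surface, if the arm or the gripper's body presses on something with over 40 N, if the wrist force passes 120 N, or if a joint passes its speed limit or range.

ROBOT

A 7-joint arm with a two-finger parallel gripper is mounted at the origin on the work surface. World frame = base frame: x ahead of the robot, y to its left, z up, the work surface at z = 0. Lengths are in m, angles in degrees, forces in N, time in s.
With the tool pointing down it reaches from about 0.425 to 0.875 m from the base axis. Payload 4.7 kg.
Tool frame: the origin (TCP) lies midway between the tips of the shut fingers; the grasp point (between the pads) lies 19 mm behind it (ctrl.grip_point_offset is the distance from the TCP to the grasp point, in m); z points along the fingers, y is the line along which they close (so a half turn about z gives the same grasp; the last joint's range is limited). The gripper opens to 87 mm and grips with 3 to 60 N. Pads are 19 mm wide; open, the fingers measure 117 mm over their backs; the gripper's body (75 mm by 190 mm) begins 51 mm behind the grasp point.
Start: joints at [-67.489, 18.392, -4.016, 83.108, 1.295, 78.541, -3.26], TCP at [0.24, 0.604, 0.223] pointing down, gripper open.
Joint ranges: [-163.93, 163.93], [-17.29, 119.83], [-79.2, 71.16], [3.27, 140.29], [-89.18, 269.18], [5.43, 117.66], [-154.24, 154.24]. Speed limits (degrees/s): [147.25, 147.25, 180, 180, 180, 180, 180].

INTERFACE

Orientations are given as [roll, pitch, yaw] about the fixed x, y, z axes, in that order (R = Rz(yaw) Ry(pitch) Rx(roll)).
In Python, from rig import ctrl gives the robot as it stands.
- The arm moves only by the tool carry_out, never from a script. Its arguments are lists of equal length, an entry for each row: "dp": the shift along the tool's x, y, z as a fraction of full scale, a list of three; "spin": the turn about the tool's z as a fraction of full scale; "grip": the opening, from -1 (shut) to 1 (fully open). In form: {"dp": [[x, y, z], ...], "spin": [spin, ...], "grip": [grip, ...]}. A call has 1 to 10 rows; each row shifts and turns the commanded pose from where the row before left it, along the tool's axes as they then stand; what a row does not reach is not made up. Full scale, the value 1, is 2.5 cm for a shift and 0.1 rad for a turn. A row lasts 1/12 s, in which the tool goes at most 41.7 mm and 7.16 degrees, less where a joint would pass 70% of its speed; a pose out of reach is approached as far as the arm can. A call with a number of a shift or a turn outside -1 to 1 is refused whole. A call with a gripper value outside its range is refused whole. The fingers move at their own pace and stop on an object; the grip force is fixed at half the most. Time passes only in rows, so rows that do not move let the fingers close. It gives the time, the measured TCP pose, the force, the opening and the grip force at its end, in the units of the state.
- ctrl.get_state(): the state, without advancing time (a new reading comes with each control period).
- ctrl.get_image(name): name is "scene" or "side" or "wrist"; returns a dict with "image" (384x512x3 uint8, red, green, blue), "range_z" (384x512 float32, m along the optical axis (not along the pixel's ray), 0 where there is no reading), "mtx" (3x3 intrinsics, pixels), "view" (4x4, takes a point from world to camera coordinates); the wrist camera has in their place "mount" (4x4, takes a point from camera to tool coordinates, whose origin is the TCP and whose axes are the flange's). Camera axes: x right, y down, z forward; pixel columns grow to the right and rows downward; lengths in m; the calibration is good to about 2 mm. A picture is of the moment at which its call begins: read the wrist's pose just before it.
- ctrl.close_job(): hands the job in; it is judged then, once.
Trained networks look in a picture, given as the dict that the camera call returned (one of the last four; its "shot" number tells which), for a name from the list of things; names that differ only in an ending like _2 or _b are one class to them, and where a whole thing is asked for, a point or a joint stands for the part that bears it (a point fixed in the world has none). Each returns a list of dicts, best first, with "p" (0 to 1); they miss things now and then, are a little off and sometimes report something else, mostly with a low value. They report only what shows in the picture. A call takes as long as a camera call.
- ctrl.regions_of(target, picture): "pixels" (384x512 bool, what is visible of it) and "xy" ([column, row] in pixels, amid what is visible of it).
The state is a dict: "time_s": time; "joints": joint angles; "joint_vel": joint speeds; "joint_efforts": joint torques, N m; "position": TCP position; "ee_rot": TCP orientation; "contact_force": force on the tool from outside, world axes, zero at the start; "torque": the same for the moment, N m; "width": opening from 0.0 (shut) to 1.0 (fully open); "gripper_force": force on a finger pad.
Only numpy, scipy, OpenCV 4.12 (cv2) and the standard library are available. Lean on these libraries where they do the work, as an engineer would, in place of code of your own. Each camera call takes 0.05 s, during which the arm holds its last target. There are 200 camera calls.

## Working session

There is one attempt and no reset: what is moved stays moved. The work goes in short steps, Python scripts to look and compute and a tool call to move; the robot and the scene stay as the last step left them, time stands still between calls to the robot, and variables do not carry over. Pictures are saved under pics/ and viewed, at most 10 in all, crops included, and the job is handed in when it is done.

Besides the shell and the picture viewer there is one more tool, called after "Emit:" as a command line: name --pt "numbers of a row" for each row, then --argument value for the rest. carry_out: Moves the arm, as the interface text tells. Shift numbers are shares of 2.5 cm and turn numbers shares of 0.1 rad, none past 1 either way. Its arguments: {"type":"object","properties":{"dp":{"type":"array","items":{"type":"array","items":{"type":"number","minimum":-1,"maximum":1}}},"spin":{"type":"array","items":{"type":"number","minimum":-1,"maximum":1}},"grip":{"type":"array","items":{"type":"number"}}},"required":["dp","spin","grip"]}

```bash
ls; mkdir -p pics
cat > h.py <<'E'
import numpy as np, cv2
from rig import ctrl
from scipy.spatial.transform import Rotation as R
def toolT():
    s=ctrl.get_state(); T=np.eye(4); T[:3,:3]=R.from_euler('xyz',s['ee_rot'],degrees=True).as_matrix(); T[:3,3]=s['position']; return T
def shot(name):
    T=toolT(); d=ctrl.get_image(name)
    d['c2w']=T@d['mount'] if name=='wrist' else np.linalg.inv(d['view'])
    return d
def cloud(d,mask):
    v,u=np.nonzero(mask&(d['range_z']>0)); z=d['range_z'][v,u]; K=d['mtx']
    p=np.c_[(u-K[0,2])/K[0,0]*z,(v-K[1,2])/K[1,1]*z,z]
    return p@d['c2w'][:3,:3].T+d['c2w'][:3,3]
def save(d,n): cv2.imwrite('pics/'+n,cv2.cvtColor(d['image'],cv2.COLOR_RGB2BGR))
E
python3 - <<'E'
from h import *
print(ctrl.get_state(), ctrl.grip_point_offset)
for n in ['scene','side']:
    d=shot(n); save(d,n+'1.png'); print(n,d['c2w'][:3,3].round(2))
    for t in ['gauge','stud_block','jar','stamp','tin','label_roll','biscuits','carton']:
        r=ctrl.regions_of(t,d)
        if r:
            p=cloud(d,r[0]['pixels']); print(t,round(r[0]['p'],2),np.round(r[0]['xy']),len(p), p.min(0).round(3),np.median(p,0).round(3),p.max(0).round(3))
E
python3 -c "
import cv2,numpy as np
cv2.imwrite('pics/both.png',cv2.resize(np.hstack([cv2.imread('pics/scene1.png'),cv2.imread('pics/side1.png')]),(800,300)))"
```

```text
pics
{'time_s': 0.0, 'joints': array([-67.48993321,  18.44047048,  -4.01407411,  83.17559062,
         1.29512112,  78.54054478,  -3.26184648]), 'joint_vel': array([-0.00321872, -0.00593999, -0.03899589, -0.01530546, -0.01721381,
       -0.02980554,  0.01319006]), 'joint_efforts': array([-1.59783604e-04, -4.91287172e+01, -4.03943891e-01, -3.12528205e+01,
       -6.39874628e-02,  4.36906144e-02,  1.67574149e-04]), 'position': array([0.24021492, 0.60338249, 0.22143929]), 'ee_rot': array([-1.79888639e+02,  6.34860653e-03,  1.58296499e+02]), 'contact_force': array([0.64511548, 0.12993024, 0.35793482]), 'torque': array([ 0.0216083 , -0.041632  ,  0.03972667]), 'gripper_force': 0.0, 'width': 1.0027003429076313} 0.0187
scene [ 1.04 -0.82  1.25]
gauge 0.85 [269. 178.] 1367 [ 0.475  0.072 -0.009] [0.585 0.129 0.086] [0.632 0.338 0.207]
stud_block 0.94 [201. 240.] 726 [ 0.432 -0.199 -0.006] [ 0.487 -0.164  0.041] [ 0.524 -0.08   0.103]
jar 0.76 [226. 205.] 321 [ 0.423 -0.036 -0.005] [ 0.493 -0.019  0.059] [0.515 0.045 0.083]
stamp 0.53 [320. 194.] 280 [0.712 0.168 0.002] [0.743 0.188 0.038] [0
[... 474 characters left out ...]
.562 0.105 0.093] [0.745 0.52  0.201]
stud_block 0.57 [247. 268.] 1144 [ 0.426 -0.201 -0.002] [ 0.463 -0.168  0.038] [ 0.521 -0.115  0.098]
jar 0.86 [224. 234.] 499 [ 0.456 -0.035 -0.001] [ 0.477 -0.024  0.047] [0.55  0.125 0.076]
stamp 0.46 [267. 223.] 121 [ 0.629 -0.015 -0.   ] [ 0.641 -0.     0.021] [0.656 0.015 0.057]
tin 0.56 [179. 180.] 729 [ 0.472  0.385 -0.004] [0.52  0.411 0.045] [0.628 0.606 0.063]
label_roll 0.75 [288. 359.] 1742 [ 0.354 -0.496 -0.003] [ 0.398 -0.453  0.038] [ 0.445 -0.379  0.043]
biscuits 0.75 [261. 189.] 228 [0.707 0.166 0.001] [0.728 0.184 0.03 ] [0.762 0.228 0.042]
carton 0.76 [339. 252.] 900 [ 0.683 -0.287 -0.004] [ 0.703 -0.247  0.042] [ 0.803 -0.155  0.047]
```

View pics/both.png

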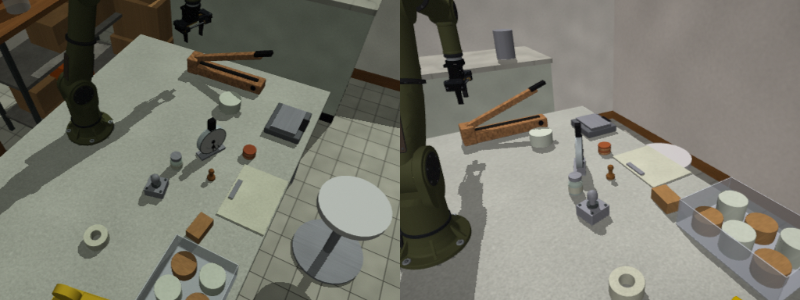

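Run:
```python
from h import *
d=shot('wrist'); print(d['mount'].round(3),d['mtx'].round(1)); 
for n in ['scene','side']:
    d=shot(n); print(d['mtx'].round(0)[0])
    r=ctrl.regions_of('gauge',d)[0]; p=cloud(d,r['pixels']); k=p[(p[:,2]>0.155)&(p[:,2]<.205)]; k=k[np.linalg.norm(k[:,:2]-[.57,.12],axis=1)<.08];print('block',len(k),k.mean(0).round(3))
    c=p[(p[:,2]>0.02)&(p[:,2]<.15)&(np.linalg.norm(p[:,:2]-[.57,.12],axis=1)<.12)]
    print(c.mean(0).round(3)); 
    l=cv2.fitLine(c[:,:2].astype(np.float32),cv2.DIST_HUBER,0,.01,.01).ravel(); print('line',l, np.degrees(np.arctan2(l[1],l[0])))
    q=cloud(d,ctrl.regions_of('stud_block',d)[0]['pixels']); q=q[q[:,2]>.08]; print('stud',len(q),q.mean(0).round(3),q[:,2].max())
```

```text
[[-0.001 -0.954 -0.301  0.082]
 [ 1.    -0.001  0.    -0.001]
 [-0.    -0.301  0.954 -0.161]
 [ 0.     0.     0.     1.   ]] [[266.1   0.  257.1]
 [  0.  266.1 185.6]
 [  0.    0.    1. ]]
[463.   0. 250.]
block 117 [0.585 0.133 0.183]
[0.586 0.128 0.092]
line [0.46464604 0.8854965  0.59168583 0.13685472] 62.31268
stud 89 [ 0.48  -0.156  0.092] 0.10313185630380861
[396.   0. 253.]
block 94 [0.572 0.128 0.179]
[0.555 0.094 0.098]
line [0.5631764  0.82633674 0.5554952  0.09395523] 55.724247<stdin>:9: RuntimeWarning: Mean of empty slice.
  ret = um.true_divide(
Traceback (most recent call last):
ValueError: zero-size array to reduction operation maximum which has no identity
```

Emit:
carry_out --pt "0 0 -1" --pt "0 0 -1" --pt "0 0 -1" --pt "0 0 -1" --pt "0 0 -1" --pt "0 0 -1" --spin '[0,0,0,0,0,0]' --grip '[1,1,1,1,1,1]'

```text
time_s: 1.75
position: [0.2403, 0.6038, 0.3739]
ee_rot: [180.0, 0.0, 158.3]
contact_force: [0.4, 0.3, 0.6]
width: 1.001
gripper_force: 0.0
```

```bash
cat >> h.py <<'E'
import json
def plan(pos,yaw,grip,N=None,start=None,full=1.0):
    """rows from the present pose to pos (world) and yaw (deg, delta taken as given sign via shortest unless |.|>180)"""
    s=ctrl.get_state(); p0,y0=(s['position'],s['ee_rot'][2]) if start is None else start
    d=np.array(pos)-p0; dy=np.radians(yaw-y0)
    N=N or int(np.ceil(max(np.abs(dy)/.1,np.linalg.norm(d)/.025)/full))
    dp=[];y=np.radians(y0)
    for i in range(N):
        # shift along axes at start of the row; tool down: z turn is minus world
        c,sn=np.cos(y),np.sin(y); e=d/N
        dp.append([round(v/.025,2) for v in (c*e[0]+sn*e[1], sn*e[0]-c*e[1], -e[2])]); y+=dy/N
    sp=round(-dy/N/.1,2)
    for k in range(0,N,10):
        n=len(dp[k:k+10]); print(json.dumps(dict(dp=dp[k:k+10],spin=[sp]*n,grip=[grip]*n)))
E
python3 - <<'E'
from h import *
plan([.711,.06,.30],-28,1)
E
```

```text
{"dp": [[-0.77, -0.4, 0.09], [-0.81, -0.32, 0.09], [-0.84, -0.24, 0.09], [-0.86, -0.16, 0.09], [-0.87, -0.07, 0.09], [-0.87, 0.01, 0.09], [-0.87, 0.1, 0.09], [-0.85, 0.18, 0.09], [-0.83, 0.27, 0.09], [-0.8, 0.35, 0.09]], "spin": [0.99, 0.99, 0.99, 0.99, 0.99, 0.99, 0.99, 0.99, 0.99, 0.99], "grip": [1, 1, 1, 1, 1, 1, 1, 1, 1, 1]}
{"dp": [[-0.76, 0.42, 0.09], [-0.72, 0.5, 0.09], [-0.66, 0.56, 0.09], [-0.61, 0.63, 0.09], [-0.54, 0.68, 0.09], [-0.47, 0.73, 0.09], [-0.4, 0.78, 0.09], [-0.32, 0.81, 0.09], [-0.24, 0.84, 0.09], [-0.15, 0.86, 0.09]], "spin": [0.99, 0.99, 0.99, 0.99, 0.99, 0.99, 0.99, 0.99, 0.99, 0.99], "grip": [1, 1, 1, 1, 1, 1, 1, 1, 1, 1]}
{"dp": [[-0.07, 0.87, 0.09], [0.02, 0.87, 0.09], [0.1, 0.87, 0.09], [0.19, 0.85, 0.09], [0.27, 0.83, 0.09], [0.35, 0.8, 0.09], [0.43, 0.76, 0.09], [0.5, 0.71, 0.09], [0.57, 0.66, 0.09], [0.63, 0.6, 0.09]], "spin": [0.99, 0.99, 0.99, 0.99, 0.99, 0.99, 0.99, 0.99, 0.99, 0.99], "grip": [1, 1, 1, 1, 1, 1, 1, 1, 1, 1]}
{"dp": [[0.69, 0.54, 0.09], [0.74, 0.47, 0.09], [0.78, 0.39, 0.09]], "spin": [0.99, 0.99, 0.99], "grip": [1, 1, 1]}
```

Emit:
carry_out --pt "-0.8 -0.4 0.1" --pt "-0.8 -0.3 0.1" --pt "-0.8 -0.2 0.1" --pt "-0.9 -0.2 0.1" --pt "-0.9 -0.1 0.1" --pt "-0.9 0 0.1" --pt "-0.9 0.1 0.1" --pt "-0.8 0.2 0.1" --pt "-0.8 0.3 0.1" --pt "-0.8 0.4 0.1" --spin '[1,1,1,1,1,1,1,1,1,1]' --grip '[1,1,1,1,1,1,1,1,1,1]'

```text
time_s: 2.58
position: [0.3854, 0.4382, 0.3476]
ee_rot: [180.0, -0.0, 100.7]
contact_force: [-0.4, 0.2, 0.0]
width: 1.0
gripper_force: 0.0
```

Emit:
carry_out --pt "-0.8 0.4 0.1" --pt "-0.7 0.5 0.1" --pt "-0.7 0.6 0.1" --pt "-0.6 0.6 0.1" --pt "-0.5 0.7 0.1" --pt "-0.5 0.7 0.1" --pt "-0.4 0.8 0.1" --pt "-0.3 0.8 0.1" --pt "-0.2 0.8 0.1" --pt "-0.2 0.9 0.1" --spin '[1,1,1,1,1,1,1,1,1,1]' --grip '[1,1,1,1,1,1,1,1,1,1]'

```text
time_s: 3.42
position: [0.5242, 0.2701, 0.3226]
ee_rot: [-180.0, -0.0, 43.5]
contact_force: [-0.5, 0.2, -0.2]
width: 1.001
gripper_force: 0.0
```

Emit:
carry_out --pt "-0.1 0.9 0.1" --pt "0 0.9 0.1" --pt "0.1 0.9 0.1" --pt "0.2 0.8 0.1" --pt "0.3 0.8 0.1" --pt "0.4 0.8 0.1" --pt "0.4 0.8 0.1" --pt "0.5 0.7 0.1" --pt "0.6 0.7 0.1" --pt "0.6 0.6 0.1" --spin '[1,1,1,1,1,1,1,1,1,1]' --grip '[1,1,1,1,1,1,1,1,1,1]'

```text
time_s: 4.25
position: [0.6625, 0.0978, 0.2975]
ee_rot: [-180.0, -0.0, -13.9]
contact_force: [0.7, -0.5, -0.4]
width: 0.992
gripper_force: 0.0
```

Run:
```python
from h import *
plan([.711,.06,.16],-28,1)
```

```text
{"dp": [[0.32, 0.14, 0.79], [0.33, 0.13, 0.79], [0.33, 0.12, 0.79], [0.33, 0.11, 0.79], [0.34, 0.1, 0.79], [0.34, 0.08, 0.79], [0.34, 0.07, 0.79]], "spin": [0.35, 0.35, 0.35, 0.35, 0.35, 0.35, 0.35], "grip": [1, 1, 1, 1, 1, 1, 1]}
```

Emit:
carry_out --pt "0.3 0.1 0.8" --pt "0.3 0.1 0.8" --pt "0.3 0.1 0.8" --pt "0.3 0.1 0.8" --pt "0.3 0.1 0.8" --pt "0.3 0.1 0.8" --pt "0.3 0.1 0.8" --pt "0 0 0" --spin '[0.4,0.4,0.4,0.4,0.4,0.4,0,0]' --grip '[1,1,1,1,1,1,1,1]'

```text
time_s: 4.92
position: [0.7026, 0.0624, 0.1526]
ee_rot: [179.7, 0.3, -27.4]
contact_force: [-0.9, -0.4, -0.9]
width: 1.001
gripper_force: 0.0
```

Run:
```python
from h import *
d=shot('wrist'); save(d,'w1.png'); np.savez('w1.npz',z=d['range_z'],c2w=d['c2w'],mtx=d['mtx'],im=d['image'])
for t in ['gauge','pointer','gate','pointer_tip','gate_middle']:
    for r in ctrl.regions_of(t,d)[:2]:
        p=cloud(d,r['pixels']); print(t,round(r['p'],2),np.round(r['xy']),len(p),p.min(0).round(3) if len(p) else '',p.max(0).round(3) if len(p) else '')
```

```text
gauge 0.58 [234. 297.] 3667 [ 0.498  0.038 -0.003] [0.737 0.263 0.255]
pointer_tip 0.65 [246. 285.] 206 [0.591 0.123 0.031] [0.601 0.138 0.08 ]
gate_middle 0.36 [226. 281.] 25 [0.599 0.142 0.032] [0.608 0.16  0.041]
```

View pics/w1.png

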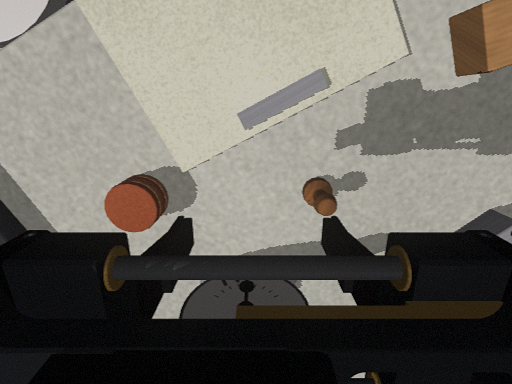

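Run:
```python
from h import *
f=np.load('w1.npz'); d=dict(range_z=f['z'],c2w=f['c2w'],mtx=f['mtx'],image=f['im'])
m=np.zeros((384,512),bool); m[268:318,182:308]=1
p=cloud(d,m); p=p[(np.linalg.norm(p[:,:2]-[.59,.13],axis=1)<.09)&(p[:,2]>.025)&(p[:,2]<.14)]
best=None; rng=np.random.default_rng(0)
for _ in range(500):   # vertical plane n.xy=c
    a,b=p[rng.integers(len(p),size=2),:2]; n=np.array([b[1]-a[1],a[0]-b[0]]); L=np.linalg.norm(n)
    if L<.03: continue
    n/=L; n*=np.sign(n[0]); r=abs(p[:,:2]@n-a@n); k=(r<.002).sum()
    if best is None or k>best[0]: best=(k,n,a@n)
k,n,c=best; i=p[abs(p[:,:2]@n-c)<.003]
l=cv2.fitLine(i[:,:2].astype(np.float32),cv2.DIST_L2,0,.01,.01).ravel(); t=l[:2]*np.sign(l[1])
print(len(p),len(i),'yaw',np.degrees(np.arctan2(-t[0],t[1])),'plane pt',l[2:])
y=i[:,:2]@t; z=i[:,2]; print('along range',np.percentile(y,[.5,99.5]).round(4),z.min(),z.max())
# rectify: gauge center guess
top=np.array([.579,.131])@t
S=5; W,H=700,500
uu,vv=np.meshgrid(np.arange(W),np.arange(H)); gy=top+(W/2-uu)/S/1000; gz=.11-vv/S/1000
nrm=np.array([t[1],-t[0]]); c=l[2:]@nrm
P=np.stack([nrm[0]*c+t[0]*gy,nrm[1]*c+t[1]*gy,gz],-1)
Q=(P-d['c2w'][:3,3])@d['c2w'][:3,:3]; K=d['mtx']
mu=(Q[...,0]/Q[...,2]*K[0,0]+K[0,2]).astype(np.float32); mv=(Q[...,1]/Q[...,2]*K[1,1]+K[1,2]).astype(np.float32)
im=cv2.remap(d['image'],mu,mv,cv2.INTER_CUBIC); cv2.imwrite('pics/rect.png',im[...,::-1])
```

```text
3468 3253 yaw -27.685083 plane pt [0.596159  0.1401837]
along range [0.3267 0.4607] 0.028421459940061178 0.09147643352464968
```

View pics/rect.png

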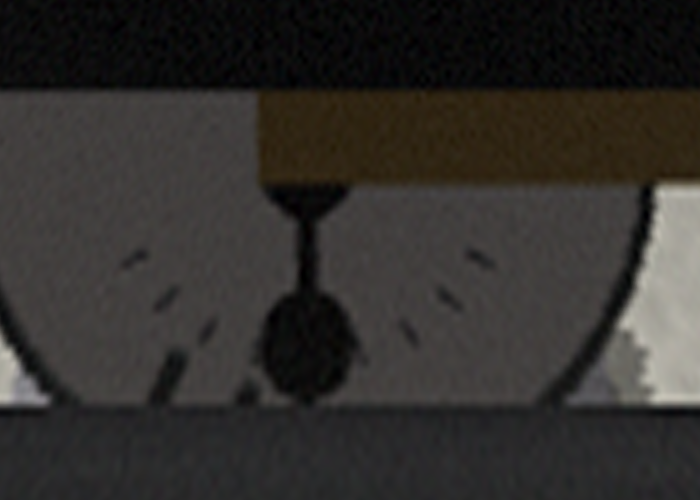

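Run:
```python
from h import *
plan([.7026,.0624,.265],2.6,1,N=6)
plan([.5815,.14,.265],62.3,1,N=11,start=(np.array([.7026,.0624,.265]),2.6))
```

```text
{"dp": [[-0.01, 0.02, -0.7], [-0.01, 0.02, -0.7], [-0.01, 0.02, -0.7], [-0.02, 0.02, -0.7], [-0.02, 0.02, -0.7], [-0.02, 0.02, -0.7]], "spin": [-0.87, -0.87, -0.87, -0.87, -0.87, -0.87], "grip": [1, 1, 1, 1, 1, 1]}
{"dp": [[-0.43, -0.3, -0.0], [-0.4, -0.34, -0.0], [-0.36, -0.38, -0.0], [-0.33, -0.41, -0.0], [-0.29, -0.44, -0.0], [-0.24, -0.46, -0.0], [-0.2, -0.48, -0.0], [-0.15, -0.5, -0.0], [-0.1, -0.51, -0.0], [-0.05, -0.52, -0.0]], "spin": [-0.95, -0.95, -0.95, -0.95, -0.95, -0.95, -0.95, -0.95, -0.95, -0.95], "grip": [1, 1, 1, 1, 1, 1, 1, 1, 1, 1]}
{"dp": [[-0.0, -0.52, -0.0]], "spin": [-0.95], "grip": [1]}
```

Emit:
carry_out --pt "0 0 -0.7" --pt "0 0 -0.7" --pt "0 0 -0.7" --pt "0 0 -0.7" --pt "0 0 -0.7" --pt "0 0 -0.7" --spin '[-0.9,-0.9,-0.9,-0.9,-0.9,-0.9]' --grip '[1,1,1,1,1,1]'

```text
time_s: 5.72
position: [0.7048, 0.0644, 0.2652]
ee_rot: [-180.0, -0.1, 3.9]
contact_force: [-0.2, -0.5, 0.2]
width: 1.003
gripper_force: 0.0
```

Emit:
carry_out --pt "-0.4 -0.3 0" --pt "-0.4 -0.3 0" --pt "-0.4 -0.4 0" --pt "-0.3 -0.4 0" --pt "-0.3 -0.4 0" --pt "-0.2 -0.5 0" --pt "-0.2 -0.5 0" --pt "-0.2 -0.5 0" --pt "-0.1 -0.5 0" --pt "0 -0.5 0" --spin '[-1,-1,-1,-1,-1,-1,-1,-1,-1,-1]' --grip '[1,1,1,1,1,1,1,1,1,1]'

```text
time_s: 6.55
position: [0.5926, 0.13, 0.2643]
ee_rot: [179.9, -0.1, 61.2]
contact_force: [-0.4, -0.3, 0.5]
width: 0.998
gripper_force: 0.0
```

Run:
```python
from h import *
plan([.5815,.14,.159],62.3,1,N=6)
d=shot('wrist'); save(d,'w2.png')
r=ctrl.regions_of('gauge',d)
if r:
    p=cloud(d,r[0]['pixels']); k=p[(p[:,2]>.19)&(p[:,2]<.21)]; print(len(p),len(k),k.min(0),k.max(0),k.mean(0)) if len(k) else print(len(p))
```

```text
{"dp": [[0.02, -0.1, 0.7], [0.02, -0.1, 0.7], [0.02, -0.1, 0.7], [0.02, -0.1, 0.7], [0.02, -0.1, 0.7], [0.02, -0.1, 0.7]], "spin": [-0.03, -0.03, -0.03, -0.03, -0.03, -0.03], "grip": [1, 1, 1, 1, 1, 1]}
3454 871 [0.56453127 0.12199109 0.19016906] [0.59729079 0.15784937 0.20039654] [0.58164844 0.14100767 0.19822437]
```

View pics/w2.png

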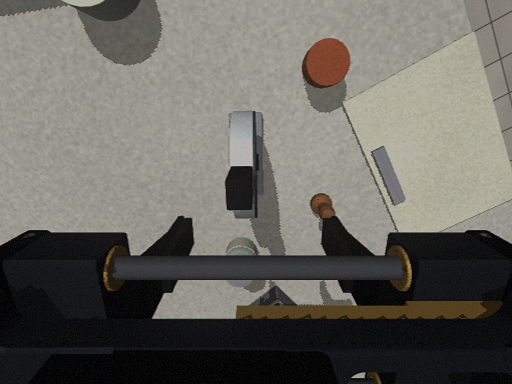

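Emit:
carry_out --pt "0 -0.2 0.7" --pt "0 -0.2 0.7" --pt "0 -0.2 0.7" --pt "0 0 0.7" --pt "0 0 0.7" --pt "0 0 0.7" --pt "0 0 0" --pt "0 0 0" --spin '[-0.2,0,0,0,0,0,0,0]' --grip '[1,1,1,1,1,1,1,-1]'

```text
time_s: 7.32
position: [0.58, 0.1363, 0.1576]
ee_rot: [-180.0, 0.0, 61.9]
contact_force: [0.1, -0.2, 0.7]
width: 0.973
gripper_force: 0.0
```

Emit:
carry_out --pt "0 0 0" --pt "0 0 0" --pt "0 0 0" --pt "0 0 0" --pt "0 0 0" --pt "0 0 0" --spin '[0,0,0,0,0,0]' --grip '[-1,-1,-1,-1,-1,-1]'

```text
time_s: 7.82
position: [0.5799, 0.1369, 0.1579]
ee_rot: [180.0, -0.0, 62.0]
contact_force: [-0.1, -0.5, 0.6]
width: 0.554
gripper_force: 0.0
```

Run:
```python
from h import *
print({k:ctrl.get_state()[k] for k in ['position','ee_rot','width','gripper_force','contact_force']})
for n in ['scene','side']:
    d=shot(n); P=[]
    for t in ['stud_block']:
        r=ctrl.regions_of(t,d)[0]; q=cloud(d,r['pixels'])
        top=q[(q[:,2]>.034)&(q[:,2]<.046)]; st=q[q[:,2]>.07]
        print(n,len(top),'mid-of-box',top.min(0)/2+top.max(0)/2, top.max(0)-top.min(0)); print(cv2.minAreaRect((top[:,:2]*1000).astype(np.float32)))
        if len(st): print('stud',len(st),st.mean(0),st.min(0),st.max(0))
```

```text
{'position': array([0.57993791, 0.13690205, 0.15793851]), 'ee_rot': array([ 1.79979536e+02, -3.06041193e-02,  6.20361623e+01]), 'width': 0.5540774430406253, 'gripper_force': 0.0, 'contact_force': array([-0.05837524, -0.45150478,  0.6086955 ])}
scene 354 mid-of-box [ 0.48039883 -0.15314933  0.04018317] [0.08721024 0.08974755 0.01144122]
((477.126708984375, -153.0213623046875), (83.05755615234375, 79.48807525634766), 10.42220687866211)
stud 100 [ 0.48123529 -0.15781747  0.088701  ] [ 0.46039153 -0.16909155  0.07000894] [ 0.49583127 -0.13864769  0.101767  ]
side 499 mid-of-box [ 0.47412392 -0.15506662  0.04001465] [0.09449778 0.08798486 0.01194276]
((473.8381042480469, -152.16995239257812), (82.13946533203125, 81.46659851074219), 13.72235107421875)
stud 164 [ 0.46903388 -0.15982112  0.08534489] [ 0.45529145 -0.17081993  0.07035602] [ 0.48675373 -0.143276    0.0978772 ]
```

Emit:
carry_out --pt "0.15 0 0" --pt "0 0 0" --pt "0 0 0" --pt "0 0 0" --pt "0 0 0" --pt "0 0 0" --pt "0 0 0" --pt "0 0 0" --spin '[0,0,0,0,0,0,0,0]' --grip '[-1,-1,-1,-1,-1,-1,-1,-1]'

```text
time_s: 8.68
position: [0.5814, 0.1401, 0.1574]
ee_rot: [-180.0, 0.0, 62.0]
contact_force: [-0.3, 1.6, -1.8]
width: 0.27
gripper_force: 30.0
```

Emit:
carry_out --pt "0 0 -0.3" --pt "0 0 -0.7" --pt "0 0 -0.8" --pt "0 0 -0.8" --pt "0 0 -0.8" --pt "0 0 -0.8" --pt "0 0 -0.8" --pt "0 0 -0.3" --pt "0 0 0" --spin '[0,0,0,0,0,0,0,0,0]' --grip '[-1,-1,-1,-1,-1,-1,-1,-1,-1]'

```text
time_s: 9.43
position: [0.5825, 0.1398, 0.2923]
ee_rot: [179.8, -0.1, 62.0]
contact_force: [0.5, -0.2, -3.3]
width: 0.272
gripper_force: 30.0
```

Run:
```python
from h import *
s=ctrl.get_state(); print(s['position'])
plan([.4755,-.153,.290],40,-1,N=20)
```

```text
[0.582515   0.13983171 0.29227029]
{"dp": [[-0.62, 0.09, 0.0], [-0.62, 0.1, 0.0], [-0.61, 0.11, 0.0], [-0.61, 0.12, 0.0], [-0.61, 0.13, 0.0], [-0.61, 0.14, 0.0], [-0.6, 0.16, 0.0], [-0.6, 0.17, 0.0], [-0.6, 0.18, 0.0], [-0.59, 0.19, 0.0]], "spin": [0.19, 0.19, 0.19, 0.19, 0.19, 0.19, 0.19, 0.19, 0.19, 0.19], "grip": [-1, -1, -1, -1, -1, -1, -1, -1, -1, -1]}
{"dp": [[-0.59, 0.2, 0.0], [-0.59, 0.21, 0.0], [-0.58, 0.22, 0.0], [-0.58, 0.24, 0.0], [-0.57, 0.25, 0.0], [-0.57, 0.26, 0.0], [-0.56, 0.27, 0.0], [-0.56, 0.28, 0.0], [-0.55, 0.29, 0.0], [-0.55, 0.3, 0.0]], "spin": [0.19, 0.19, 0.19, 0.19, 0.19, 0.19, 0.19, 0.19, 0.19, 0.19], "grip": [-1, -1, -1, -1, -1, -1, -1, -1, -1, -1]}
```

Emit:
carry_out --pt "-0.3 0.0 0" --pt "-0.6 0.1 0" --pt "-0.6 0.1 0" --pt "-0.6 0.1 0" --pt "-0.6 0.1 0" --pt "-0.6 0.1 0" --pt "-0.6 0.2 0" --pt "-0.6 0.2 0" --pt "-0.6 0.2 0" --pt "-0.6 0.2 0" --spin '[0.2,0.2,0.2,0.2,0.2,0.2,0.2,0.2,0.2,0.2]' --grip '[-1,-1,-1,-1,-1,-1,-1,-1,-1,-1]'

```text
time_s: 10.27
position: [0.5295, 0.0012, 0.2902]
ee_rot: [180.0, -0.0, 50.4]
contact_force: [-0.5, 0.2, -3.4]
width: 0.274
gripper_force: 30.0
```

Emit:
carry_out --pt "-0.6 0.2 0" --pt "-0.6 0.2 0" --pt "-0.6 0.2 0" --pt "-0.6 0.2 0" --pt "-0.6 0.2 0" --pt "-0.6 0.3 0" --pt "-0.5 0.3 0" --pt "-0.4 0.3 0" --pt "0 0 0" --pt "0 0 0" --spin '[0.2,0.2,0.2,0.2,0.2,0.2,0.2,0.2,0.2,0]' --grip '[-1,-1,-1,-1,-1,-1,-1,-1,-1,-1]'

```text
time_s: 11.1
position: [0.4873, -0.1124, 0.2902]
ee_rot: [-180.0, -0.0, 40.1]
contact_force: [0.2, 0.9, -3.7]
width: 0.278
gripper_force: 30.0
```

Run:
```python
from h import *
s=ctrl.get_state(); print(s['position'],s['ee_rot'])
plan([.4755,-.153,.280],40,-1,N=3)
d=shot('scene'); save(d,'s2.png')
K=d['mtx']; V=d['view']
def pr(p): q=V[:3,:3]@p+V[:3,3]; q=K@q; return q[:2]/q[2]
y=np.radians(s['ee_rot'][2]); t=np.array([np.cos(y),np.sin(y),0]); n=np.array([t[1],-t[0],0])
r=ctrl.regions_of('gauge',d)[0]; p=cloud(d,r['pixels'])-s['position']
print(len(p),'in gauge axes', [np.percentile(p@a,[2,50,98]).round(3) for a in (n,t,np.array([0,0,1.]))])
u,v=pr(s['position']-[0,0,.08]); print(u,v)
c=d['image'][int(v)-60:int(v)+60,int(u)-60:int(u)+60]; cv2.imwrite('pics/s2c.png',cv2.resize(c,(600,600),interpolation=cv2.INTER_CUBIC)[...,::-1])
```

```text
[ 0.48734146 -0.11243227  0.29015214] [-1.79991274e+02 -4.52699876e-02  4.01036736e+01]
{"dp": [[-0.47, 0.31, 0.14], [-0.47, 0.31, 0.14], [-0.47, 0.31, 0.14]], "spin": [0.01, 0.01, 0.01], "grip": [-1, -1, -1]}
1565 in gauge axes [array([-0.005,  0.013,  0.025]), array([-0.064, -0.001,  0.063]), array([-0.151, -0.082, -0.015])]
204.6591836769793 194.26577712417648
```

View pics/s2c.png

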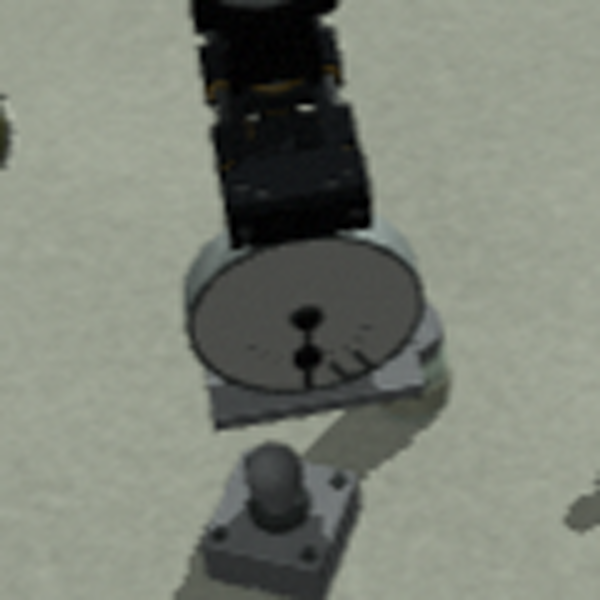

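Emit:
carry_out --pt "-0.5 0.3 0.1" --pt "-0.5 0.3 0.3" --pt "-0.4 0.3 0.3" --pt "0 0 0.2" --pt "0 0 0" --pt "0 0 0" --spin '[0,0,0,0,0,0]' --grip '[-1,-1,-1,-1,-1,-1]'

```text
time_s: 11.7
position: [0.4756, -0.1499, 0.2673]
ee_rot: [-179.9, -0.0, 40.4]
contact_force: [0.3, 0.6, -4.1]
width: 0.275
gripper_force: 30.0
```

```bash
cat > see.py <<'E'
from h import *
s=ctrl.get_state(); d=shot('scene'); K=d['mtx']
y=np.radians(s['ee_rot'][2]); t=np.array([np.cos(y),np.sin(y),0]); n=np.array([t[1],-t[0],0])
TCP=np.array(s['position'])
r=ctrl.regions_of('gauge',d)[0]; p=cloud(d,r['pixels'])-TCP
print('gauge',len(p),[np.percentile(p@a,[2,50,98]).round(3) for a in (n,t,np.array([0,0,1.]))])
b=ctrl.regions_of('stud_block',d)
if b:
    q=cloud(d,b[0]['pixels']); print('block xy rel tcp (n,t)',[(((np.percentile(k@a,1)+np.percentile(k@a,99))/2)).round(4) for k in [q[q[:,2]>.03]-TCP] for a in (n,t)], q[:,2].max())
# rectify dial plane: 13 mm in front of TCP along n; origin under grasp point
S,W,H=4,700,700
uu,vv=np.meshgrid(np.arange(W),np.arange(H)); gy=(uu-W/2)/S/1000; gz=(60-vv/S)/1000-.08
P=TCP+n*.013+gy[...,None]*t+gz[...,None]*np.array([0,0,1.])
Q=(P-d['c2w'][:3,3])@d['c2w'][:3,:3]
mu=(Q[...,0]/Q[...,2]*K[0,0]+K[0,2]).astype(np.float32); mv=(Q[...,1]/Q[...,2]*K[1,1]+K[1,2]).astype(np.float32)
im=cv2.remap(d['image'],mu,mv,cv2.INTER_CUBIC)
import sys; cv2.imwrite('pics/'+sys.argv[1],cv2.convertScaleAbs(im[:600],alpha=1.6)[...,::-1])
E
python3 see.py r1.png; python3 -c "
from h import *
plan([.4755,-.153,.261],40,-1,N=2)"
```

```text
gauge 1503 [array([-0.005,  0.013,  0.025]), array([-0.064, -0.001,  0.063]), array([-0.151, -0.083, -0.018])]
block xy rel tcp (n,t) [np.float64(0.0368), np.float64(-0.0002)] 0.3489997996252262
{"dp": [[-0.04, 0.03, 0.14], [-0.04, 0.03, 0.14]], "spin": [0.03, 0.03], "grip": [-1, -1]}
```

View pics/r1.png

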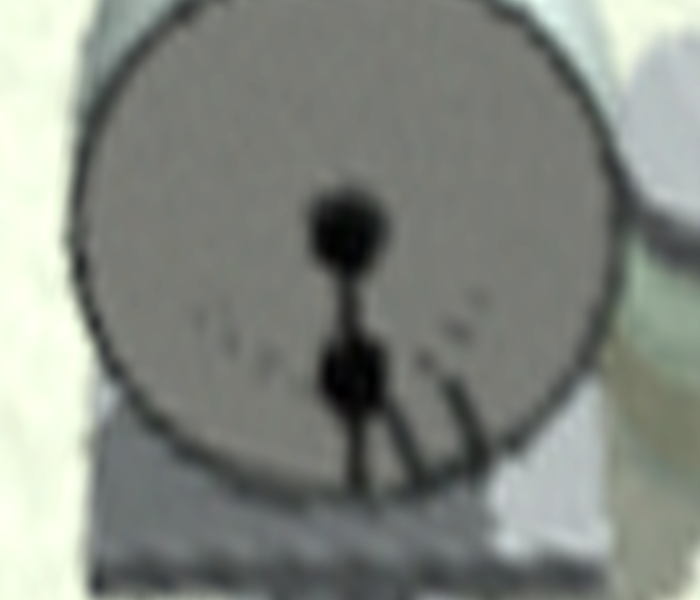

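Emit:
carry_out --pt "0 0.1 0.2" --pt "0 0 0.2" --pt "0 0 0.2" --pt "0 0 0.1" --pt "0 0 0.1" --pt "0 0 0" --spin '[0,0,0,0,0,0]' --grip '[-1,-1,-1,-1,-1,-1]'

```text
time_s: 12.35
position: [0.4771, -0.1537, 0.2478]
ee_rot: [180.0, -0.0, 40.3]
contact_force: [0.2, 0.6, 3.0]
width: 0.275
gripper_force: 30.0
```

Emit:
carry_out --pt "0 0 0.1" --pt "0 0 0" --pt "0 0 0" --spin '[0,0,0]' --grip '[-1,-1,-1]'

```text
time_s: 12.6
position: [0.4771, -0.1537, 0.2456]
ee_rot: [180.0, -0.1, 40.3]
contact_force: [0.2, 0.1, 3.1]
width: 0.27
gripper_force: 30.0
```

Emit:
carry_out --pt "0 0 0.1" --pt "0 0 0" --pt "0 0 0" --spin '[0,0,0]' --grip '[-1,-1,-1]'

```text
time_s: 12.85
position: [0.4773, -0.1537, 0.2448]
ee_rot: [179.9, -0.1, 40.3]
contact_force: [-2.2, 0.6, 12.3]
width: 0.269
gripper_force: 30.0
```

Emit:
carry_out --pt "0 0 0.1" --pt "0 0 0" --pt "0 0 0" --spin '[0,0,0]' --grip '[-1,-1,-1]'

```text
time_s: 13.1
position: [0.478, -0.1535, 0.2444]
ee_rot: [179.9, -0.3, 40.3]
contact_force: [-3.8, 2.5, 22.8]
width: 0.273
gripper_force: 30.0
```

Emit:
carry_out --pt "0.17 0 0" --pt "0.17 0 0.01" --pt "0.18 0 0.01" --pt "0.18 0 0.01" --pt "0.18 0 0.02" --pt "0 0 0" --spin '[0,0,0,0,0,0]' --grip '[-1,-1,-1,-1,-1,-1]'

```text
time_s: 13.6
position: [0.4953, -0.1384, 0.242]
ee_rot: [179.9, -0.2, 40.3]
contact_force: [-1.8, 1.8, 17.0]
width: 0.271
gripper_force: 30.0
```

```bash
python3 see.py r2.png
```

```text
gauge 1479 [array([-0.008,  0.013,  0.025]), array([-0.081, -0.019,  0.051]), array([-0.152, -0.082, -0.013])]
block xy rel tcp (n,t) [np.float64(0.0201), np.float64(-0.0265)] 0.07345751894520158
```

View pics/r2.png

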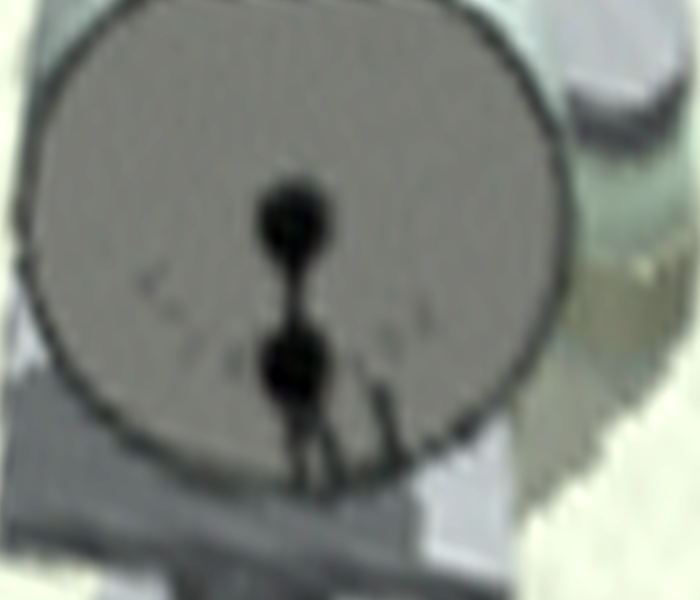

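Emit:
carry_out --pt "0.17 0 0.02" --pt "0.17 0 0.03" --pt "0.17 0 0.03" --pt "0.17 0 0.03" --pt "0.17 0 0.04" --pt "0 0 0" --spin '[0,0,0,0,0,0]' --grip '[-1,-1,-1,-1,-1,-1]'

```text
time_s: 14.25
position: [0.5114, -0.1247, 0.2375]
ee_rot: [179.9, -0.2, 40.4]
contact_force: [-1.1, 1.9, 13.9]
width: 0.273
gripper_force: 30.0
```

Emit:
carry_out --pt "0.17 0 0.05" --pt "0.17 0 0.05" --pt "0.17 0 0.05" --pt "0.17 0 0.05" --pt "0.16 0 0.05" --pt "0 0 0" --pt "0 0 0" --pt "0 0 0" --spin '[0,0,0,0,0,0,0,0]' --grip '[-1,-1,-1,-1,-1,-1,-1,-1]'

```text
time_s: 14.92
position: [0.5272, -0.1112, 0.2308]
ee_rot: [179.9, -0.2, 40.3]
contact_force: [0.1, 2.8, 10.1]
width: 0.273
gripper_force: 30.0
```

Emit:
carry_out --pt "0 0 0" --pt "0 0 0" --pt "0 0 0" --pt "0 0 0" --pt "0 0 0" --pt "0 0 0" --pt "0 0 0" --pt "0 0 0" --spin '[0,0,0,0,0,0,0,0]' --grip '[-1,-1,-1,-1,-1,-1,-1,-1]'

```text
time_s: 15.58
position: [0.5271, -0.1112, 0.2308]
ee_rot: [179.9, -0.2, 40.3]
contact_force: [1.0, 2.8, 10.9]
width: 0.275
gripper_force: 30.0
```

```bash
python3 see.py r3.png; python3 -c "
import cv2
a=cv2.imread('pics/r3.png'); cv2.imwrite('pics/r3c.png',cv2.resize(a[150:,50:600],(733,600),interpolation=cv2.INTER_CUBIC))"
```

```text
gauge 1499 [array([-0.012,  0.013,  0.026]), array([-0.116, -0.048,  0.024]), array([-0.15 , -0.072,  0.004])]
block xy rel tcp (n,t) [np.float64(0.0155), np.float64(-0.0706)] 0.07913664763170813
```

View pics/r3.png

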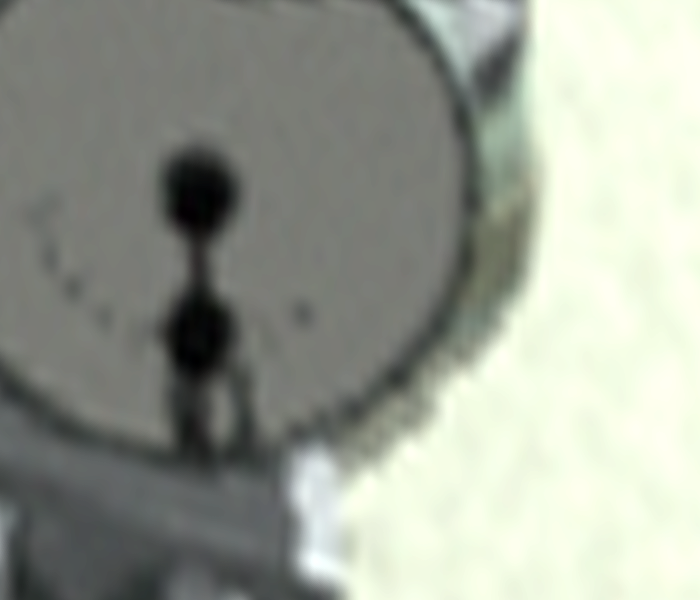

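Emit:
carry_out --pt "0.1 0 0.05" --pt "0.1 0 0.06" --pt "0 0 0" --pt "0 0 0" --pt "0 0 0" --pt "0 0 0" --pt "0 0 0" --pt "0 0 0" --pt "0 0 0" --pt "0 0 0" --spin '[0,0,0,0,0,0,0,0,0,0]' --grip '[-1,-1,-1,-1,-1,-1,-1,-1,-1,-1]'

```text
time_s: 16.57
position: [0.5314, -0.1077, 0.2286]
ee_rot: [179.9, -0.3, 40.3]
contact_force: [-0.1, 2.3, 11.5]
width: 0.274
gripper_force: 30.0
```

```bash
python3 see.py r4.png; python3 -c "
import cv2,numpy as np
for f in ['r3','r4']:
    a=cv2.imread('pics/%s.png'%f,0)
    for r in (410,430): print(f,r,[(c,int(a[r-6:r+6,c:c+5].mean())) for c in range(140,270,5)])
a=cv2.imread('pics/r4.png'); cv2.imwrite('pics/r4c.png',cv2.resize(a[150:550,50:450],(600,600),interpolation=cv2.INTER_CUBIC))"
```

```text
gauge 1446 [array([-0.01 ,  0.013,  0.025]), array([-0.122, -0.054,  0.021]), array([-0.146, -0.071,  0.004])]
block xy rel tcp (n,t) [np.float64(0.0151), np.float64(-0.0744)] 0.09224826006244369
r3 410 [(140, 124), (145, 123), (150, 121), (155, 115), (160, 101), (165, 86), (170, 66), (175, 50), (180, 42), (185, 38), (190, 39), (195, 47), (200, 57), (205, 70), (210, 91), (215, 111), (220, 121), (225, 114), (230, 97), (235, 78), (240, 66), (245, 68), (250, 86), (255, 108), (260, 122), (265, 124)]
r3 430 [(140, 121), (145, 123), (150, 127), (155, 124), (160, 117), (165, 104), (170, 80), (175, 55), (180, 35), (185, 24), (190, 26), (195, 34), (200, 47), (205, 66), (210, 90), (215, 108), (220, 113), (225, 103), (230, 86), (235, 67), (240, 54), (245, 52), (250, 66), (255, 86), (260, 103), (265, 114)]
r4 410 [(140, 115), (145, 103), (150, 83), (155, 63), (160, 52), (165, 59), (170, 71), (175, 68), (180, 54), (185, 49), (190, 60), (195, 79), (200, 95), (205, 103), (210, 99), (215, 80), (220, 62), (225, 63), (230, 78), (235, 98), (240, 112), (245, 123), (250, 129), (255, 128), (260, 126), (265, 125)]
r4 430 [(140, 107), (145, 98), (150, 81), (155, 65), (160, 52), (165, 52), (170, 53), (175, 44), (180, 36), (185, 37), (190, 47), (195, 63), (200, 79), (205, 91), (210, 91), (215, 77), (220, 66), (225, 68), (230, 79), (235, 89), (240, 97), (245, 102), (250, 106), (255, 105), (260, 104), (265, 103)]
```

View pics/r4c.png

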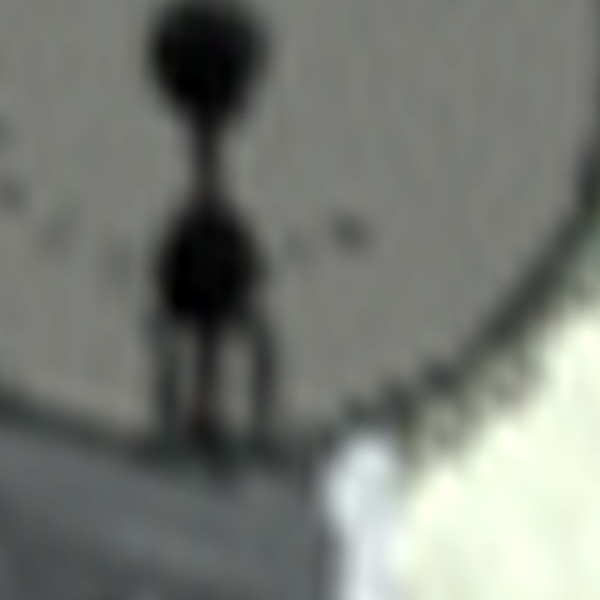

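Emit:
carry_out --pt "0.06 0 0.03" --pt "0.06 0 0.04" --pt "0 0 0" --pt "0 0 0" --pt "0 0 0" --pt "0 0 0" --pt "0 0 0" --pt "0 0 0" --pt "0 0 0" --pt "0 0 0" --spin '[0,0,0,0,0,0,0,0,0,0]' --grip '[-1,-1,-1,-1,-1,-1,-1,-1,-1,-1]'

```text
time_s: 17.55
position: [0.5339, -0.1056, 0.2271]
ee_rot: [179.9, -0.3, 40.3]
contact_force: [1.3, 3.8, 13.2]
width: 0.273
gripper_force: 30.0
```

Emit:
carry_out --pt "0 0 0" --pt "0 0 0" --pt "0 0 0" --pt "0 0 0" --pt "0 0 0" --pt "0 0 0" --spin '[0,0,0,0,0,0]' --grip '[-1,-1,-1,-1,-1,-1]'

```text
time_s: 18.05
position: [0.5339, -0.1056, 0.2271]
ee_rot: [179.9, -0.3, 40.3]
contact_force: [1.7, 3.6, 13.5]
width: 0.275
gripper_force: 30.0
```

```bash
python3 see.py r5.png; python3 -c "
import cv2,numpy as np
a=cv2.imread('pics/r5.png',0)
for r in (400,410,420,430): print(r,[(c,int(a[r-6:r+6,c:c+4].mean())) for c in range(130,240,4)])
a=cv2.imread('pics/r5.png'); cv2.imwrite('pics/r5c.png',cv2.resize(a[150:550,50:450],(600,600),interpolation=cv2.INTER_CUBIC))"
```

```text
gauge 1588 [array([-0.021,  0.013,  0.026]), array([-0.126, -0.054,  0.022]), array([-0.166, -0.071,  0.007])]
block xy rel tcp (n,t) [np.float64(0.0153), np.float64(-0.0791)] 0.07529964829042424
400 [(130, 110), (134, 99), (138, 84), (142, 70), (146, 61), (150, 61), (154, 70), (158, 80), (162, 81), (166, 75), (170, 67), (174, 62), (178, 60), (182, 62), (186, 71), (190, 85), (194, 97), (198, 98), (202, 85), (206, 69), (210, 62), (214, 69), (218, 82), (222, 97), (226, 108), (230, 117), (234, 124), (238, 128)]
410 [(130, 113), (134, 100), (138, 84), (142, 71), (146, 63), (150, 65), (154, 73), (158, 80), (162, 80), (166, 76), (170, 69), (174, 62), (178, 58), (182, 59), (186, 67), (190, 81), (194, 91), (198, 91), (202, 78), (206, 64), (210, 61), (214, 68), (218, 82), (222, 97), (226, 108), (230, 116), (234, 123), (238, 127)]
420 [(130, 111), (134, 98), (138, 82), (142, 68), (146, 60), (150, 62), (154, 71), (158, 76), (162, 77), (166, 73), (170, 66), (174, 57), (178, 49), (182, 47), (186, 55), (190, 68), (194, 79), (198, 79), (202, 69), (206, 60), (210, 58), (214, 65), (218, 77), (222, 90), (226, 102), (230, 110), (234, 116), (238, 117)]
430 [(130, 90), (134, 81), (138, 69), (142, 59), (146, 53), (150, 57), (154, 64), (158, 69), (162, 70), (166, 68), (170, 60), (174, 47), (178, 35), (182, 30), (186, 36), (190, 49), (194, 59), (198, 61), (202, 56), (206, 52), (210, 53), (214, 58), (218, 68), (222, 79), (226, 90), (230, 99), (234, 103), (238, 100)]
```

View pics/r5c.png

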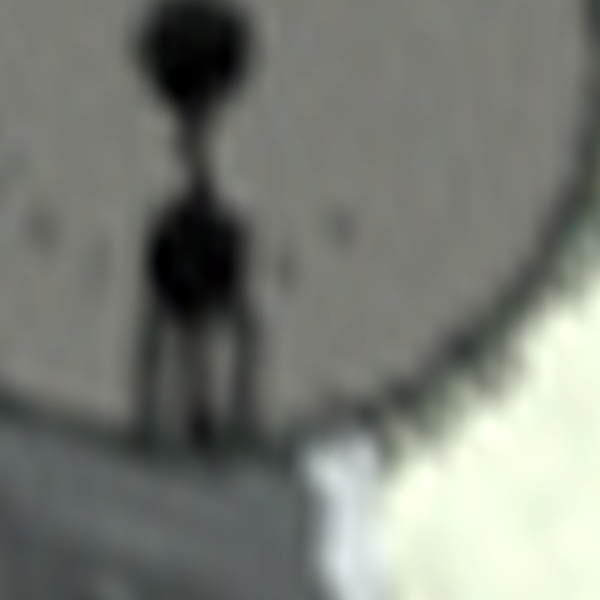

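```bash
python3 -c "
from rig import ctrl
print(ctrl.close_job())"
```

```text
the job is handed in; nothing more can be done
None
```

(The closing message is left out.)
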